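# Nest the stacking cups with their handles fanned

## Robot

A 7-joint arm with a two-finger parallel gripper is mounted at the origin on a cart in front of the work surface, level with it; the furniture and walls round the work are solid. World frame = base frame: x ahead of the robot, y to its left, z up, the work surface at z = 0. Lengths are in m, angles in rad, forces in N, time in s.
With the tool pointing down it reaches from about 0.425 to 0.95 m from the base axis. Payload 16.7 kg.
Tool frame: the origin (TCP) lies at the very end of the fingers, on their centre line; the grasp point (between the pads) lies 19 mm behind it; z points along the fingers, y is the line along which they close (so a half turn about z gives the same grasp; the last joint's range is limited). The gripper opens to 94 mm and grips with 3 to 60 N. Pads are 16 mm wide; open, the fingers measure 119 mm over their backs; the gripper's body (75 mm by 177 mm) begins 78 mm behind the grasp point.
Start: joints at [1.02, 0.426, 0.074, 1.606, -0.034, 1.111, -0.067], TCP at [0.264, -0.621, 0.205] pointing down, gripper open.
Joint ranges: [-2.85, 2.85], [-0.5, 2.14], [-1.23, 1.37], [0.21, 2.46], [-1.02, 4.16], [0.16, 2.05], [-2.73, 2.73]. Speed limits (rad/s): [1.89, 1.89, 2.39, 2.39, 3.01, 3.01, 3.01].

## Interface

Orientations are given as a unit quaternion [w, x, y, z].
In Python, from cell import arm, get_image, calibration, hand_in gives the robot as it stands. The module is installed in compiled form; this text tells all that it offers.
- The arm moves only by the shell command python3 -m jog 'ROWS' [FORCE]. ROWS is JSON, a list of rows, each a list of 3 entries, a list of its own where there are three numbers: the turn, a rotation vector about the tool's x, y, z in rad, then the shift along the tool's x, y, z in cm, then the opening, from -1 (shut) to 1 (fully open). In form: [[[rx, ry, rz], [x, y, z], hand], ...]. A call has exactly 8 rows; each row is the pose to reach, as a shift and turn from the pose commanded when the call began, along the tool's axes at that moment; what a row does not reach only later rows make up. A row lasts 1/8 s, in which the tool goes at most 62.5 mm and 10.7 degrees, less where a joint would pass 70% of its speed; a pose out of reach is approached as far as the arm can. A call with a gripper value outside its range is refused whole. The fingers move at their own pace and stop on an object; FORCE is the grip in N (left out, the last holds). Time passes only in rows, so rows that repeat a pose let the fingers close, or fill a call up. It gives the time, the measured TCP pose, the force, the opening and the grip force at its end, in the units of the state.
- arm.sense(): the state, without advancing time (a new reading comes with each control period).
- get_image(name): name is "side" or "top"; returns (picture, depth): 420x560x3 uint8, red, green, blue; 420x560 float32, m along the optical axis (not along the pixel's ray), 0 where there is no reading.
- calibration(name): a dict with "fov_y" (degrees; the focal length in pixels is half the picture's height over the tangent of half this angle, whatever the lens; pixels are square), "cx", "cy" (the principal point, pixels), "dist_coeffs" ([k1, k2, p1, p2, k3] as OpenCV has them; the pictures are not rectified), "world_from_camera" (4x4, takes a point from camera to world coordinates). Camera axes: x right, y up, looking along -z (the intrinsics and any distortion apply to the point x, -y, -z); pixel columns grow to the right and rows downward; lengths in m; the calibration is good to about 2 mm. A picture is of the moment at which its call begins. calibration takes no time and is no camera call.
- hand_in(): hands the job in; it is judged then, once.
The state is a dict: "time": time; "joint_pos": joint angles; "joint_vel": joint speeds; "tau": joint torques, N m; "ee_pos": TCP position; "tcp_rot": TCP orientation; "force": force on the tool from outside, world axes, zero at the start; "ft_torque": the same for the moment, N m; "gripper_width": opening from 0.0 (shut) to 1.0 (fully open); "grasp_force": force on a finger pad.
Only numpy, scipy, OpenCV 4.12 (cv2) and the standard library are available. Lean on these libraries where they do the work, as an engineer would, in place of code of your own. Each camera call takes 0.05 s, during which the arm holds its last target. There are 200 camera calls.

## Task

Clear up the coffee cups: nest the blue cup in the grey cup that is fixed on its round black stand, then the orange cup in the blue one, each with its handle at least 30 degrees round from the handle of the cup right below. The cups have toothed feet that interlock, and the red toothed ring in the grey cup may sit at any angle: turn a cup by feel until it drops fully home, then leave the stack standing upright and leave the glue stick, the round clip case and the black name stamp where they stand.

Things in the scene. Friction and masses are not known exactly. Their poses are not given: they have to be found in the camera images.
- cup_base: grey cup of the same shape and size as the loose ones, fixed on a round black stand (98 mm across, 8 mm high) that is fixed to the desk. Origin at the centre of the stand's underside, z up, handle along its own -x. The cup begins 8 mm above this origin; its rim is at 68 mm. An upper cup has 1 to 2 mm of side play in it
- base_seat (a point): centre of the red toothed ring in the grey cup, at the floor of its gaps, 30 mm above the stand's underside. Six teeth 60 degrees apart, 6 mm wide, 4.5 mm high; the ring's true angle is NOT reported. An upper cup stands on the tooth tops, 4.5 mm proud, until its feet meet the gaps (5 degrees either way), then drops by its weight and locks. A finger pushing its handle sideways can hold it up
- base_handle (a point): centre of the top of the grey cup's handle, 52 mm from the cup's axis, 68 mm above the cup's origin. The handle is attached at the top only: a flat-sided upright bar 12 mm wide, 14 mm radially, reaching 40 mm down from here, joined to the rim by an arm 10 mm high. Less than about 15 degrees from the handle below, it clashes and holds the upper cup up
- cup_blue: blue stacking cup with white handle and feet, loose on the desk, about 0.16 kg. Tapered round body, foot 50 mm and rim 74 mm across, 60 mm high, wall 3.5 mm. Origin at the centre of its underside, z up, handle along its own -x. Six feet under it (6 mm wide, 5 mm high, 14 to 21 mm from the axis) at 30, 90, 150... degrees from the handle
- blue_seat (a point): floor of the gaps of the toothed ring in the blue cup, on its axis, 22 mm above its origin: the underside of the cup nested in it rests here when home (4.5 mm higher on the tooth tops). Its six teeth are fixed at 0, 60, 120... degrees from the blue handle, so the upper handle ends 60, 120 or 180 degrees round from it
- blue_handle (a point): centre of the top of the blue cup's handle, 52 mm from the cup's axis, 60 mm above the cup's origin. The handle is attached at the top only: a flat-sided upright bar 12 mm wide, 14 mm radially, reaching 40 mm down from here, joined to the rim by an arm 10 mm high. Less than about 15 degrees from the handle below, it clashes and holds the upper cup up
- cup_orange: orange stacking cup with white handle and feet, loose on the desk, about 0.16 kg. Tapered round body, foot 50 mm and rim 74 mm across, 60 mm high, wall 3.5 mm. Origin at the centre of its underside, z up, handle along its own -x. Six feet under it (6 mm wide, 5 mm high, 14 to 21 mm from the axis) at 30, 90, 150... degrees from the handle
- orange_handle (a point): centre of the top of the orange cup's handle, 52 mm from the cup's axis, 60 mm above the cup's origin. The handle is attached at the top only: a flat-sided upright bar 12 mm wide, 14 mm radially, reaching 40 mm down from here, joined to the rim by an arm 10 mm high. Less than about 15 degrees from the handle below, it clashes and holds the upper cup up
- glue_stick: standing glue stick, yellow with blue ends, 25 mm across, 83 mm high, origin at its underside; leave it alone
- clip_case: round dark clip case, 60 mm across, 27 mm high, origin at its underside; leave it alone
- name_stamp: standing black name stamp, 18 mm across, 58 mm high, origin at its underside; leave it alone
Not all that is in view belongs to the job. Leave any pink or purple look-alike of the cup_blue alone. Of the things shaped like the cup_orange, the orange one is meant.

How it is judged:
On the way, in this order (a step that is already met when the one before it is completed fails the run):
1. the blue cup is fully home in the grey cup, handle clear of the grey one's (z of cup_blue in the frame of cup_base between 0.0275 and 0.032 m and horizontal distance between cup_blue and cup_base below 0.004 m and angle between cup_blue's own z axis and vertical below 0.06 rad and horizontal distance between blue_handle and base_handle above 0.022 m), for 0.2 s.
2. the orange cup is fully home in the blue cup, handle clear of the blue one's (z of cup_orange in the frame of cup_blue between 0.0195 and 0.024 m and horizontal distance between cup_orange and cup_blue below 0.004 m and angle between cup_orange's own z axis and vertical below 0.06 rad and horizontal distance between orange_handle and blue_handle above 0.022 m), for 0.2 s.
At the end, for the whole second after the job is handed in: blue cup fully home in the grey one (origin 30 mm above the grey cup's origin, +2/-2.5 mm), orange cup fully home in the blue one (22 mm above, +2/-2.5 mm), each centred within 4 mm and upright within 0.06 rad, the tops of neighbouring handles at least 22 mm apart (about 24 degrees), all at rest (all of step 1 and all of step 2 and linear speed of each of cup_blue, cup_orange below 0.02 m/s); the robot touches nothing.
It fails at once if the glue stick, clip case or name stamp is moved more than 15 mm or tipped over (distance of any of glue_stick, clip_case, name_stamp from where it was at the start of the episode above 0.015 m or angle between any of glue_stick, clip_case, name_stamp's own z axis and vertical above 0.3 rad).
It also fails if it takes over 67 s, if anything falls off the work surface, if the arm or the gripper's body presses on something with over 40 N, if the wrist force passes 120 N, or if a joint passes its speed limit or range.

## Working session

There is one attempt and no reset: what is moved stays moved. The work goes in short steps, Python scripts to look and compute and a shell command to move; the robot and the scene stay as the last step left them, time stands still between calls to the robot, and variables do not carry over. Pictures are saved under pics/ and viewed, at most 11 in all, crops included, and the job is handed in when it is done.

```bash
mkdir -p pics; cat > h.py <<'E'
import numpy as np, cv2
from cell import arm, get_image, calibration, hand_in
def K(c):
    f=210/np.tan(np.radians(c["fov_y"])/2); return np.array([[f,0,c["cx"]],[0,f,c["cy"]],[0,0,1.]])
def ray(name,uv):
    c=calibration(name); p=cv2.undistortPoints(np.array(uv,float).reshape(-1,1,2),K(c),np.array(c["dist_coeffs"],float)).reshape(-1,2)
    d=np.c_[p[:,0],-p[:,1],-np.ones(len(p))]; T=np.array(c["world_from_camera"]); return T[:3,3],d@T[:3,:3].T
def onz(name,uv,z):
    o,d=ray(name,uv); return o+d*((z-o[2])/d[:,2])[:,None]
def cloud(name,depth):
    v,u=np.mgrid[:420,:560]; o,d=ray(name,np.c_[u.ravel(),v.ravel()]); return (o+d*depth.reshape(-1,1)).reshape(420,560,3)
E
python3 - <<'E'
from h import *
s=arm.sense(); print(s["ee_pos"],s["tcp_rot"],s["gripper_width"],s["time"])
for n in("top","side"):
    im,d=get_image(n); np.savez(f"{n}0.npz",im=im,d=d); cv2.imwrite(f"pics/{n}0.png",cv2.resize(im[:,:,::-1],None,fx=1.4,fy=1.4)); print(np.array(calibration(n)["world_from_camera"]).round(3).tolist(),calibration(n)["fov_y"])
E
```

```text
[ 0.26376882 -0.62085163  0.20480159] [-6.05573832e-04  9.79895478e-01  1.99510537e-01 -1.75803153e-04] 0.9965323023098235 0.0
[[0.007, 0.988, -0.156, 0.355], [-1.0, 0.003, -0.024, 0.026], [-0.023, 0.156, 0.988, 1.156], [0.0, 0.0, 0.0, 1.0]] 53.85823828462051
[[-0.926, 0.132, -0.353, 0.116], [-0.376, -0.383, 0.844, 0.908], [-0.023, 0.914, 0.404, 0.483], [0.0, 0.0, 0.0, 1.0]] 54.797324253734324
```

View pics/top0.png

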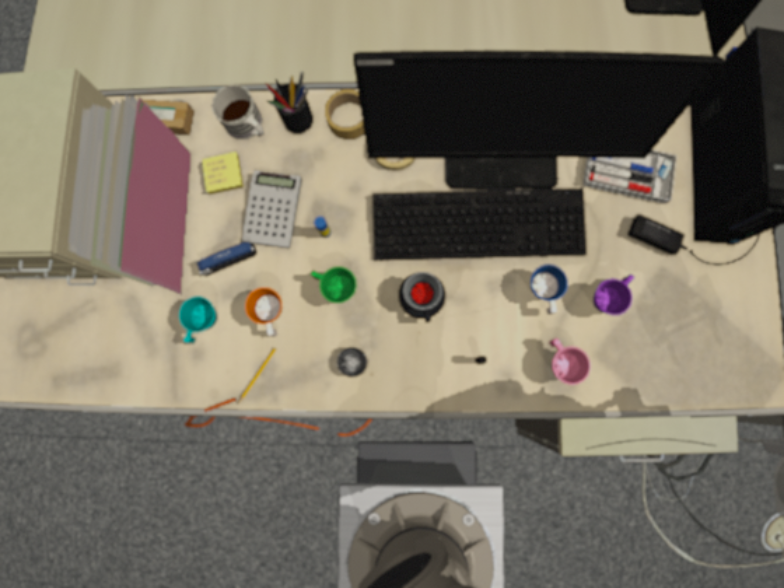

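View pics/side0.png

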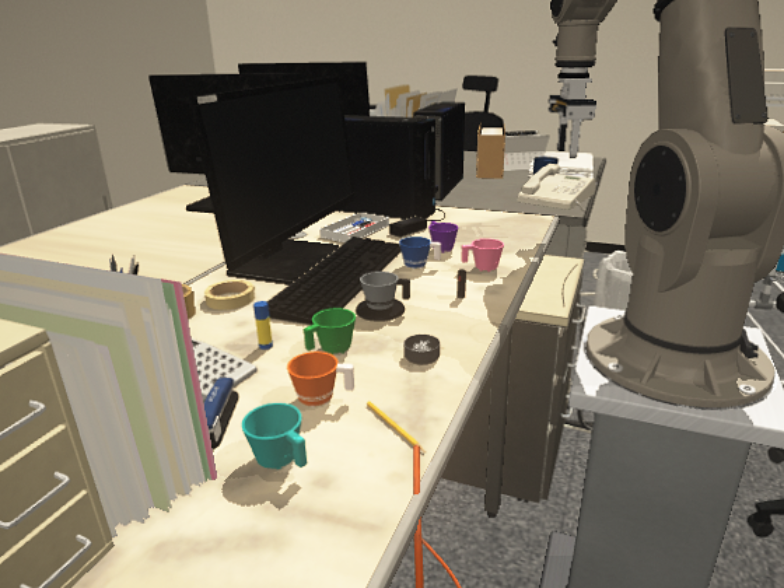

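The top view (1.4x pixels) shows these cups: blue (548,283), purple (613,296), pink (570,365), orange (264,306), green (338,284) and teal (197,315). The grey base with the red ring is at (422,295). Glue stick (321,226), clip case (352,362) and stamp (480,360) are to be left alone. The blue cup at (548,283) and the orange cup at (264,306) match the description: right colours, with white handles. The others are decoys. Next I'll confirm this in an enlarged crop and measure.

```bash
cat >> h.py <<'E'
from scipy.optimize import least_squares
def near(im,d,c,r,name="top"):
    P=cloud(name,d); return P,(np.hypot(P[...,0]-c[0],P[...,1]-c[1])<r)&(d>0)
HUE={"blue":(100,118),"orange":(5,18)}
def colmask(im,col):
    h=cv2.cvtColor(im,cv2.COLOR_RGB2HSV); 
    if col=="grey": return None
    lo,hi=HUE[col]; return (h[...,0]>=lo)&(h[...,0]<=hi)&(h[...,1]>120)
def fitcirc(xy,R=None):
    c0=xy.mean(0)
    f=lambda p:np.hypot(xy[:,0]-p[0],xy[:,1]-p[1])-(R or p[2])
    s=least_squares(f,[*c0,.037],loss="soft_l1",f_scale=.002); return s.x
E
python3 - <<'E'
from h import *
z=np.load("top0.npz"); im,d=z["im"],z["d"]
P=cloud("top",d)
a=cv2.resize(im[180:240,360:470,::-1],None,fx=6,fy=6,interpolation=2)[:290,:660]
b=cv2.resize(im[180:245,160:270,::-1],None,fx=6,fy=6,interpolation=2)[:290,:660]
cv2.imwrite("pics/crop.png",np.vstack([a,b]))
for n,u in dict(blue=(391,202),orange=(189,218),base=(301,211),glue=(229,159),clip=(251,258),stamp=(343,257)).items():
    c=onz("top",[u],.06)[0]; 
    P,m=near(im,d,c,.07); r=0.085 if n!="base" else 0.068
    zt=.06 if n!="base" else .068
    rim=m&(P[...,2]>zt-.006)&(P[...,2]<zt+.006)
    print(n,c.round(3),rim.sum())
    if n in("blue","orange","base"):
        xy=P[rim][:,:2]; p=fitcirc(xy); r=np.hypot(*(xy-p[:2]).T); far=xy[r>.042]
        hd=far.mean(0)-p[:2] if len(far) else np.zeros(2)
        print("  circ",p.round(4),"handle",len(far),np.degrees(np.arctan2(hd[1],hd[0])).round(1),np.hypot(*hd).round(3), "z",np.median(P[rim][:,2]).round(4))
        if n!="base":
            cm=colmask(im,n)&m; cnt=max(cv2.findContours(cm.astype(np.uint8),0,1)[0],key=cv2.contourArea)
            h=cv2.convexHull(cnt).reshape(-1,2); q=onz("top",h,.06)[:,:2]; print("  hull",fitcirc(q).round(4))
E
```

```text
blue [ 0.541 -0.242  0.06 ] 171
  circ [ 0.5413 -0.2449  0.0353] handle 27 -174.4 0.05 z 0.0579
  hull [ 0.543  -0.2444  0.0317]
orange [0.496 0.303 0.06 ] 171
  circ [0.4944 0.3059 0.0359] handle 28 -163.5 0.049 z 0.0575
  hull [0.4963 0.3076 0.0363]
base [0.516 0.001 0.06 ] 174
  circ [5.241e-01 3.000e-04 3.530e-02] handle 26 -168.6 0.049 z 0.066
glue [0.66  0.199 0.06 ] 11
clip [0.39  0.133 0.06 ] 0
stamp [ 0.394 -0.11   0.06 ] 25
```

View pics/crop.png

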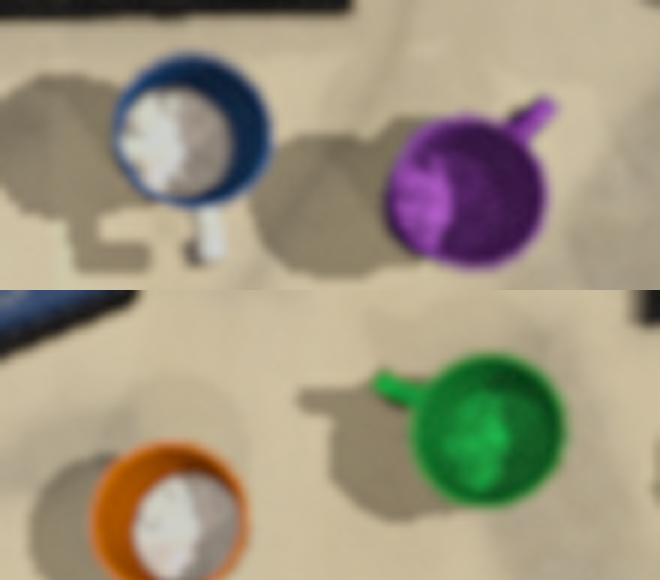

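The crop confirms it. The blue cup (white handle pointing at the robot, crop 190,130) sits beside the purple decoy, and the orange cup (crop 170,520) beside the green one. I'll now go above the blue cup.

```bash
python3 -m jog '[[[0,0,0.035],[5,-3,0],1],[[0,0,0.07],[10,-6,0],1],[[0,0,0.1],[15,-9,0],1],[[0,0,0.14],[20.1,-12,0],1],[[0,0,0.18],[25.2,-15,2],1],[[0,0,0.22],[30.3,-18,4],1],[[0,0,0.25],[35.5,-21,6],1],[[0,0,0.279],[40.3,-23.8,8.5],1]]' 10
python3 -m jog '[[[0,0,0],[0,0,0],1],[[0,0,0],[0,0,0],1],[[0,0,0],[0,0,0],1],[[0,0,0],[0,0,0],1],[[0,0,0],[0,0,0],1],[[0,0,0],[0,0,0],1],[[0,0,0],[0,0,0],1],[[0,0,0],[0,0,0],1]]'
cat >> h.py <<'E'
def tool():
    from scipy.spatial.transform import Rotation as R
    s=arm.sense(); q=s["tcp_rot"]; M=R.from_quat([q[1],q[2],q[3],q[0]]).as_matrix(); return np.array(s["ee_pos"]),M,s
def go(x,y,z,Xdeg):
    p,M,s=tool(); d=M.T@(np.array([x,y,z])-p)*100; cur=np.degrees(np.arctan2(M[1,0],M[0,0])); 
    print("t",round(s["time"],2),"pos",p.round(4),"X",cur.round(1),"j7",round(s["joint_pos"][6],2),"F",np.round(s["force"],1),"w",round(s["gripper_width"],3),"tilt",np.degrees(np.arccos(-M[2,2])).round(2)); print("shift cm",d.round(2),"rz",round(-np.radians(Xdeg-cur),3))
E
python3 - <<'E'
from h import *
go(.542,-.2445,.043,7)
im,d=get_image("side"); cv2.imwrite("pics/s1.png",cv2.resize(im[130:230,230:370,::-1],None,fx=5,fy=5))
E
```

```text
time: 1.1
ee_pos: [0.5429, -0.2429, 0.12]
tcp_rot: [0.0, 0.998, 0.061, 0.0]
force: [1.5, -1.2, -0.2]
gripper_width: 1.0
grasp_force: 0.0
time: 2.1
ee_pos: [0.5418, -0.2446, 0.1205]
tcp_rot: [-0.0, 0.998, 0.061, -0.0]
force: [-0.2, 1.1, 0.8]
gripper_width: 1.0
grasp_force: 0.0
t 2.1 pos [ 0.5418 -0.2446  0.1205] X 7.0 j7 -1.16 F [-0.2  1.1  0.8] w 1.0 tilt 0.0
shift cm [ 0.02 -0.    7.75] rz 0.001
```

View pics/s1.png

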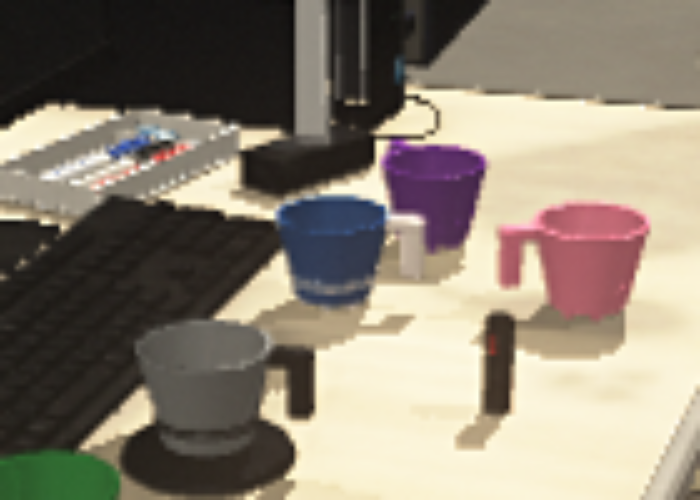

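The side view shows the blue cup rim at about (332,215) in the crop, with the open fingers directly above it. Purple and pink are clear, and the stamp stands at (498,360). I'll descend and grip.

```bash
python3 -m jog '[[[0,0,0],[0,0,2.5],1],[[0,0,0],[0,0,5],1],[[0,0,0],[0,0,7],1],[[0,0,0],[0,0,7.7],1],[[0,0,0],[0,0,7.7],0.5],[[0,0,0],[0,0,7.7],0],[[0,0,0],[0,0,7.7],0],[[0,0,0],[0,0,7.7],0]]' 15
python3 -m jog '[[[0,0,0],[0,0,0],-0.5],[[0,0,0],[0,0,0],-0.5],[[0,0,0],[0,0,-1],-0.5],[[0,0,0],[0,0,-3],-0.5],[[0,0,0],[0,0,-6],-0.5],[[0,0,0],[0,0,-10],-0.5],[[0,0,0],[0,0,-12],-0.5],[[0,0,0],[0,0,-12],-0.5]]'
python3 - <<'E'
from h import *
im,d=get_image("side"); cv2.imwrite("pics/s2.png",cv2.resize(im[90:230,230:370,::-1],None,fx=4,fy=4))
go(.5241,0.0003,.150,57)
E
```

```text
time: 3.15
ee_pos: [0.5423, -0.2449, 0.0442]
tcp_rot: [0.0, 0.998, 0.061, 0.001]
force: [0.4, -1.1, 3.8]
gripper_width: 0.744
grasp_force: 15.0
time: 4.15
ee_pos: [0.5424, -0.2448, 0.1652]
tcp_rot: [0.0, 0.998, 0.061, 0.001]
force: [0.2, 0.4, -2.4]
gripper_width: 0.751
grasp_force: 15.0
t 4.2 pos [ 0.5417 -0.2445  0.1637] X 7.0 j7 -1.16 F [-0.4  0.1 -1.8] w 0.749 tilt 0.04
shift cm [  1.25 -24.51   1.37] rz -0.872
```

View pics/s2.png

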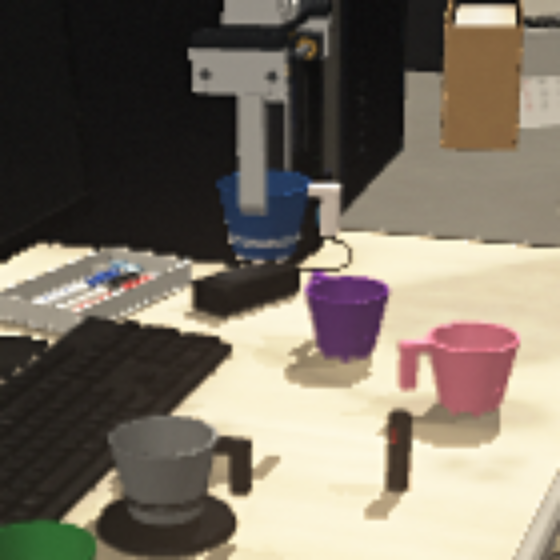

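The blue cup is held upright and clear of everything. I'll carry it over the grey cup.

```bash
python3 -m jog '[[[0,0,-0.14],[0.2,-4,0],-0.5],[[0,0,-0.28],[0.4,-8,0],-0.5],[[0,0,-0.42],[0.6,-12,0],-0.5],[[0,0,-0.57],[0.8,-16,0],-0.5],[[0,0,-0.72],[1,-20,0],-0.5],[[0,0,-0.872],[1.2,-23.5,0],-0.5],[[0,0,-0.872],[1.25,-24.5,0],-0.5],[[0,0,-0.872],[1.25,-24.5,0],-0.5]]'
python3 - <<'E'
from h import *
go(.5241,0.0003,.085,57)
im,d=get_image("side"); P=cloud("side",d)
# grey cup rim & blue cup in side view depth
def rep(n,m,zc,R):
    q=P[m]; q=q[np.abs(q[:,2]-zc)<.008]; p=fitcirc(q[:,:2]) if len(q)>20 else None; print(n,len(q),p)
near_=(np.hypot(P[...,0]-.524,P[...,1])<.06)&(d>0)
rep("base",near_,.06,.0355)
cm=colmask(im,"blue")&near_
q=P[cm]; print("blue z",np.percentile(q[:,2],[1,99]))
for zc in(.14,.16,.172): rep("blue%g"%zc,cm,zc,.037)
cv2.imwrite("pics/s3.png",cv2.resize(im[110:240,220:340,::-1],None,fx=4,fy=4))
E
```

```text
time: 5.2
ee_pos: [0.5237, 0.0002, 0.1627]
tcp_rot: [-0.0, 0.879, 0.477, -0.001]
force: [0.9, -0.7, -2.3]
gripper_width: 0.748
grasp_force: 15.0
t 5.2 pos [5.237e-01 2.000e-04 1.627e-01] X 57.0 j7 -0.79 F [ 0.9 -0.7 -2.3] w 0.748 tilt 0.08
shift cm [0.03 0.04 7.77] rz -0.001
base 329 [0.52515968 0.00169011 0.03431011]
blue z [0.12881986 0.17817994]
blue0.14 17 None
blue0.16 112 [0.52519164 0.00427634 0.03189099]
blue0.172 167 [0.52486584 0.00395298 0.03364536]
```

View pics/s3.png

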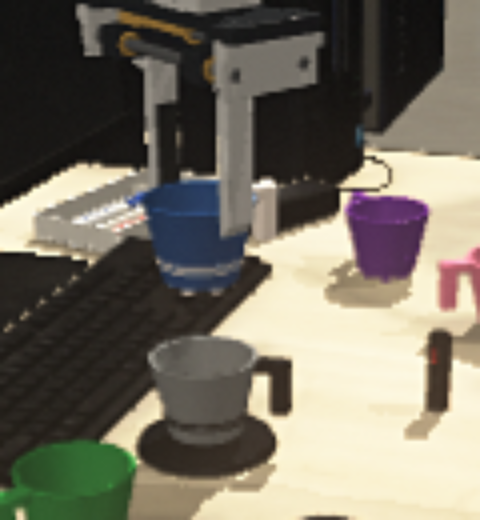

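The blue cup hangs upright directly above the grey cup, at crop (197,235) over (205,385). I'll lower it to contact and then feel.

```bash
python3 -m jog '[[[0,0,0],[0,0,2],-0.5],[[0,0,0],[0,0,4],-0.5],[[0,0,0],[0,0,6],-0.5],[[0,0,0],[0,0,7],-0.5],[[0,0,0],[0,0,7.5],-0.5],[[0,0,0],[0,0,8],-0.5],[[0,0,0],[0,0,8.2],-0.5],[[0,0,0],[0,0,8.4],-0.5]]' 6
python3 -m jog '[[[0,0,0],[0,0,0.1],-0.5],[[0,0,0],[0,0,0.2],-0.5],[[0,0,0],[0,0,0.3],-0.5],[[0,0,0],[0,0,0.3],-0.5],[[0,0,0],[0,0,0.3],-0.5],[[0,0,0],[0,0,0.3],-0.5],[[0,0,0],[0,0,0.3],-0.5],[[0,0,0],[0,0,0.3],-0.5]]'
cat > look.py <<'E'
from h import *
import sys
# handle/cup height from top depth around base; args colour
im,d=get_image("top"); P,m=near(im,d,(.5245,.0005),.075); s=arm.sense()
print("t",round(s["time"],2),"tip",np.round(s["ee_pos"],4),"F",np.round(s["force"],1))
for n in sys.argv[1:]:
    cm=colmask(im,n)&m; q=P[cm]; print(n,cm.sum(),"z95",np.percentile(q[:,2],[50,90,98]).round(4))
z=P[...,2]; hw=(im.min(2)>120)&m&(z>.05)&(z<.16); q=P[hw]; r=np.hypot(q[:,0]-.5245,q[:,1]-.0005); q=q[r>.04]
if len(q): c=q.mean(0); print("white far",len(q),"ang",np.degrees(np.arctan2(c[1]-.0005,c[0]-.5245)).round(1),"z",c[2].round(4))
E
python3 look.py blue
```

```text
time: 6.25
ee_pos: [0.5244, 0.0001, 0.0797]
tcp_rot: [0.0, 0.879, 0.477, 0.0]
force: [-0.1, -0.6, -0.3]
gripper_width: 0.754
grasp_force: 6.0
time: 7.25
ee_pos: [0.5255, -0.0, 0.0774]
tcp_rot: [0.001, 0.879, 0.477, 0.001]
force: [1.2, -1.7, 6.4]
gripper_width: 0.753
grasp_force: 6.0
t 7.3 tip [0.5254 0.     0.0774] F [ 1.8 -1.9  6.4]Traceback (most recent call last):
  File "look.py", line 7, in <module>
    cm=colmask(im,n)&m; q=P[cm]; print(n,cm.sum(),"z95",np.percentile(q[:,2],[50,90,98]).round(4))
                                                        ~~~~~~~~~~~~~^^^^^^^^^^^^^^^^^^^
    return _quantile_unchecked(
        a, q, axis, out, overwrite_input, method, keepdims, weights)
    return _ureduce(a,
                    func=_quantile_ureduce_func,
    ...<5 lines>...
                    overwrite_input=overwrite_input,
                    method=method)
    r = func(a, **kwargs)
    result = _quantile(arr,
                       quantiles=q,
    ...<2 lines>...
                       out=out,
                       weights=wgt)
    slices_having_nans = np.isnan(arr[-1, ...])
                                  ~~~^^^^^^^^^
IndexError: index -1 is out of bounds for axis 0 with size 0
```

Contact at the tooth-top height. Now a feel cycle: release so the cup can drop, regrip, turn 8°, repeat. If the cup drops, the regrip width will grow from 0.753 to about 0.77.

```bash
python3 -m jog '[[[0,0,0],[0,0,0],0.65],[[0,0,0],[0,0,0],0.65],[[0,0,0],[0,0,0],-0.5],[[0,0,0],[0,0,0],-0.5],[[0,0,-0.07],[0,0,0],-0.5],[[0,0,-0.14],[0,0,0],-0.5],[[0,0,-0.14],[0,0,0],0.65],[[0,0,-0.14],[0,0,0],-0.5]]' 6
python3 -m jog '[[[0,0,0],[0,0,0],-0.5],[[0,0,-0.07],[0,0,0],-0.5],[[0,0,-0.14],[0,0,0],-0.5],[[0,0,-0.14],[0,0,0],0.65],[[0,0,-0.14],[0,0,0],0.65],[[0,0,-0.14],[0,0,0],-0.5],[[0,0,-0.14],[0,0,0],-0.5],[[0,0,-0.14],[0,0,0],-0.5]]'
```

```text
time: 8.3
ee_pos: [0.5241, 0.0002, 0.0764]
tcp_rot: [-0.0, 0.844, 0.537, -0.0]
force: [2.8, -3.4, 1.9]
gripper_width: 0.755
grasp_force: 6.4
time: 9.3
ee_pos: [0.5242, 0.0001, 0.0765]
tcp_rot: [0.0, 0.804, 0.595, 0.0]
force: [0.3, 0.0, 0.2]
gripper_width: 0.756
grasp_force: 6.0
```

```bash
for i in 1; do python3 -m jog '[[[0,0,-0.07],[0,0,0],-0.5],[[0,0,-0.14],[0,0,0],-0.5],[[0,0,-0.14],[0,0,0],0.65],[[0,0,-0.14],[0,0,0],0.65],[[0,0,-0.14],[0,0,0],-0.5],[[0,0,-0.14],[0,0,0],-0.5],[[0,0,-0.14],[0,0,0],-0.5],[[0,0,-0.14],[0,0,0],-0.5]]' | grep -E "time|force|width|pos"; done
python3 -m jog '[[[0,0,-0.07],[0,0,0],-0.5],[[0,0,-0.14],[0,0,0],-0.5],[[0,0,-0.14],[0,0,0],0.65],[[0,0,-0.14],[0,0,0],0.65],[[0,0,-0.14],[0,0,0],-0.5],[[0,0,-0.14],[0,0,0],-0.5],[[0,0,-0.14],[0,0,0],-0.5],[[0,0,-0.14],[0,0,0],-0.5]]'
```

```text
time: 10.3
ee_pos: [0.5243, 0.0001, 0.0766]
force: [0.6, -0.3, 0.3]
gripper_width: 0.752
grasp_force: 6.0
time: 11.3
ee_pos: [0.5243, 0.0002, 0.0766]
tcp_rot: [0.0, 0.713, 0.701, 0.0]
force: [0.9, -0.4, 0.0]
gripper_width: 0.753
grasp_force: 6.0
```

```bash
python3 -m jog '[[[0,0,-0.07],[0,0,0],-0.5],[[0,0,-0.14],[0,0,0],-0.5],[[0,0,-0.14],[0,0,0],0.65],[[0,0,-0.14],[0,0,0],0.65],[[0,0,-0.14],[0,0,0],-0.5],[[0,0,-0.14],[0,0,0],-0.5],[[0,0,-0.14],[0,0,0],-0.5],[[0,0,-0.14],[0,0,0],-0.5]]'
python3 -m jog '[[[0,0,-0.07],[0,0,0],-0.5],[[0,0,-0.14],[0,0,0],-0.5],[[0,0,-0.14],[0,0,0],0.65],[[0,0,-0.14],[0,0,0],0.65],[[0,0,-0.14],[0,0,0],-0.5],[[0,0,-0.14],[0,0,0],-0.5],[[0,0,-0.14],[0,0,0],-0.5],[[0,0,-0.14],[0,0,0],-0.5]]'
python3 - <<'E'
from h import *
go(.5245,.0003,.0766,57)
im,d=get_image("side"); P=cloud("side",d); m=(np.hypot(P[...,0]-.5245,P[...,1])<.06)&(d>0)&colmask(im,"blue"); print(np.percentile(P[m][:,2],[2,50,90,98]).round(4))
cv2.imwrite("pics/s4.png",cv2.resize(im[140:240,220:340,::-1],None,fx=5,fy=5))
E
```

```text
time: 12.3
ee_pos: [0.5244, 0.0001, 0.0766]
tcp_rot: [0.0, 0.662, 0.749, 0.0]
force: [1.5, 0.6, 1.5]
gripper_width: 0.751
grasp_force: 6.0
time: 13.3
ee_pos: [0.5244, 0.0002, 0.0766]
tcp_rot: [0.0, 0.608, 0.794, 0.0]
force: [1.6, -0.7, -0.6]
gripper_width: 0.756
grasp_force: 6.0
t 13.3 pos [5.244e-01 2.000e-04 7.660e-02] X 105.1 j7 -0.09 F [ 1.6 -0.7 -0.6] w 0.756 tilt 0.02
shift cm [ 0.01  0.02 -0.  ] rz 0.84
[0.0654 0.0843 0.0894 0.09  ]
```

View pics/s4.png

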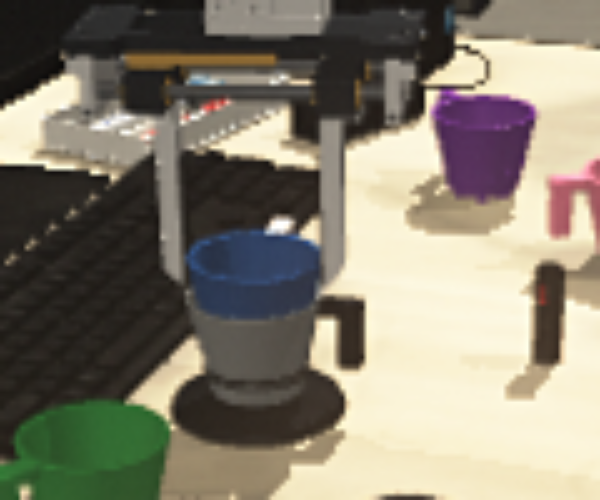

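The side view shows the blue cup nested in the grey one, with its rim at about 90 mm. That is the height when home; on the tooth tops it would be 94.5 mm. The handle is at the back, at (280,225). I'll release, rise towards the orange side and verify from above.

```bash
python3 -m jog '[[[0,0,0],[0,0,0],0.8],[[0,0,0],[0,0,0],1],[[0,0,0],[0,0,-1],1],[[0,0,0],[0,0,-4],1],[[0,0,0],[3,0,-8],1],[[0,0,0],[8,0,-10],1],[[0,0,0],[14,0,-10],1],[[0,0,0],[20,0,-10],1]]'
cat > chk.py <<'E'
from h import *
import sys
col,zt=sys.argv[1],float(sys.argv[2])
for n in("top","side"):
    im,d=get_image(n); P,m=near(im,d,(.5245,.0005),.075,n); z=P[...,2]
    cm=colmask(im,col)&m; q=P[cm]; top=np.percentile(q[:,2],[90,98]); rim=q[q[:,2]>zt-.008]; print(n,cm.sum(),top.round(4),fitcirc(rim[:,:2]).round(4))
    h=m&(im.min(2)>110)&(z>zt-.02); q=P[h]; c=np.array([.5245,.0005]); r=np.hypot(*(q[:,:2]-c).T); q=q[r>.042]
    if len(q): g=q.mean(0); print("  handle",len(q),np.degrees(np.arctan2(*(g[:2]-c)[::-1])).round(1),np.percentile(q[:,2],[50,90]).round(4))
    cv2.imwrite(f"pics/{n}_{col}.png",cv2.resize(im[120:280,200:400,::-1] if n=="top" else im[120:280,180:380,::-1],None,fx=4,fy=3.7))
E
python3 chk.py blue .09; python3 -c "
from h import *; go(.4955,.3065,.12,0)"
```

```text
time: 14.35
ee_pos: [0.4716, 0.1946, 0.1777]
tcp_rot: [0.001, 0.608, 0.794, 0.0]
force: [1.4, 0.4, 0.0]
gripper_width: 1.003
grasp_force: 0.0
top 208 [0.089  0.0914] [0.525  0.0007 0.0335]
  handle 34 -81.6 [0.0876 0.0909]
side 81 [0.0894 0.09  ] [0.5269 0.0015 0.0348]
  handle 6 -79.0 [0.0883 0.0889]
t 14.45 pos [0.4699 0.1995 0.1778] X 105.6 j7 -0.42 F [ 0.7 -0.6 -0.3] w 0.997 tilt 0.15
shift cm [9.61 5.33 5.81] rz 1.842
```

View pics/top_blue.png

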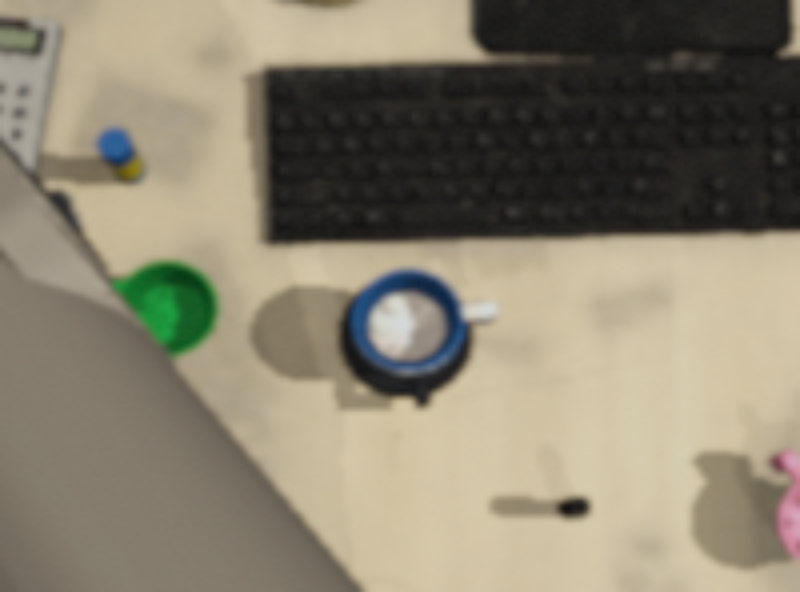

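From above, the blue cup is home and centred, its rim 89–91 mm high in both views. Its white handle is at (480,312), about −80°, roughly 90° from the grey handle. Next is the orange cup.

```bash
python3 -m jog '[[[0,0,0.18],[1.5,0.7,0],1],[[0,0,0.36],[3,1.5,0],1],[[0,0,0.54],[4.5,2.2,0],1],[[0,0,0.72],[6,3,0],1],[[0,0,0.9],[7.5,3.7,0],1],[[0,0,1.08],[9,4.4,0],1],[[0,0,1.26],[10.3,5.1,0],1],[[0,0,1.44],[10.3,5.1,0],1]]'
python3 -m jog '[[[0,0,0.13],[0,0,1],1],[[0,0,0.13],[0,0,2],1],[[0,0,0.13],[0,0,3],1],[[0,0,0.13],[0,0,4],1],[[0,0,0.13],[0,0,5],1],[[0,0,0.13],[0,0,5],1],[[0,0,0.13],[0,0,5],1],[[0,0,0.13],[0,0,5],1]]'
python3 - <<'E'
from h import *
go(.4948,.3063,.043,15)
im,d=get_image("side"); P=cloud("side",d); m=(np.hypot(P[...,0]-.495,P[...,1]-.306)<.06)&(d>0)&colmask(im,"orange"); q=P[m]; q=q[q[:,2]>.05]; print(len(q),fitcirc(q[:,:2]),fitcirc(q[:,:2],.036))
cv2.imwrite("pics/s5.png",cv2.resize(im[170:310,150:300,::-1],None,fx=4,fy=4))
E
```

```text
time: 15.45
ee_pos: [0.4943, 0.3069, 0.177]
tcp_rot: [-0.0, 0.981, 0.194, -0.0]
force: [0.4, -0.4, 0.2]
gripper_width: 0.995
grasp_force: 0.0
time: 16.45
ee_pos: [0.4946, 0.306, 0.1269]
tcp_rot: [-0.0, 0.991, 0.132, 0.0]
force: [0.6, -0.3, -0.4]
gripper_width: 1.002
grasp_force: 0.0
t 16.45 pos [0.4946 0.306  0.1269] X 15.2 j7 -2.13 F [ 0.6 -0.3 -0.4] w 1.002 tilt 0.03
shift cm [ 0.03 -0.02  8.39] rz 0.003
360 [0.49735473 0.3091748  0.03433424] [0.49724288 0.30896272 0.037     ]
```

View pics/s5.png

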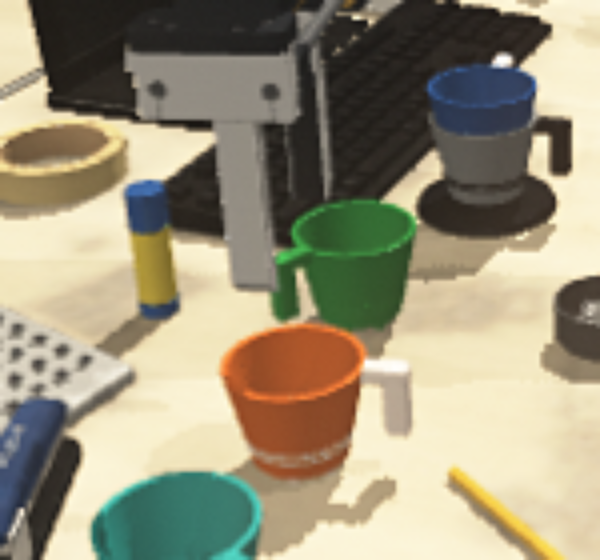

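The gripper is above the orange cup (crop 295,360); green and teal are clear. I'll descend, grip and lift.

```bash
python3 -m jog '[[[0,0,0],[0,-0.05,2.5],1],[[0,0,0],[0.05,-0.05,5],1],[[0,0,0],[0.05,-0.05,7.5],1],[[0,0,0],[0.05,-0.05,8.3],1],[[0,0,0],[0.05,-0.05,8.3],0.5],[[0,0,0],[0.05,-0.05,8.3],0],[[0,0,0],[0.05,-0.05,8.3],0],[[0,0,0],[0.05,-0.05,8.3],0]]' 15
python3 -m jog '[[[0,0,0],[0,0,0],-0.5],[[0,0,0],[0,0,0],-0.5],[[0,0,0],[0,0,-1],-0.5],[[0,0,0],[0,0,-3],-0.5],[[0,0,0],[0,0,-6],-0.5],[[0,0,0],[0,0,-10],-0.5],[[0,0,0],[0,0,-14],-0.5],[[0,0,0],[0,0,-14],-0.5]]'
python3 - <<'E'
from h import *
go(.5244,.0003,.183,40)
im,d=get_image("side"); P=cloud("side",d); m=(np.hypot(P[...,0]-.495,P[...,1]-.306)<.07)&(d>0)&(P[...,2]>.1)&colmask(im,"orange"); print(np.percentile(P[m][:,2],[2,98]).round(4))
E
```

```text
time: 17.5
ee_pos: [0.4953, 0.3068, 0.0443]
tcp_rot: [-0.0, 0.991, 0.132, 0.001]
force: [0.1, -1.2, 6.7]
gripper_width: 0.749
grasp_force: 15.0
time: 18.5
ee_pos: [0.496, 0.3077, 0.1878]
tcp_rot: [-0.001, 0.991, 0.132, 0.003]
force: [1.1, -0.4, -2.7]
gripper_width: 0.745
grasp_force: 15.0
t 18.5 pos [0.496  0.3077 0.1878] X 15.2 j7 -2.1 F [ 1.1 -0.4 -2.7] w 0.745 tilt 0.34
shift cm [-5.31 30.41  0.4 ] rz -0.433
[0.1503 0.2997]
```

The orange cup is held. I'll carry it over the stack, starting about 8° short of the expected angle.

```bash
python3 -m jog '[[[0,0,-0.05],[-0.8,4.5,0],-0.5],[[0,0,-0.1],[-1.6,9,0],-0.5],[[0,0,-0.15],[-2.4,13.5,0],-0.5],[[0,0,-0.2],[-3.2,18,0],-0.5],[[0,0,-0.25],[-4,22.5,0],-0.5],[[0,0,-0.293],[-4.8,27,0],-0.5],[[0,0,-0.293],[-5.3,30.3,0],-0.5],[[0,0,-0.293],[-5.3,30.3,0],-0.5]]'
python3 -m jog '[[[0,0,0],[0,0,0],-0.5],[[0,0,0],[0,0,0],-0.5],[[0,0,0],[0,0,0],-0.5],[[0,0,0],[0,0,0],-0.5],[[0,0,0],[0,0,1],-0.5],[[0,0,0],[0,0,2],-0.5],[[0,0,0],[0,0,2],-0.5],[[0,0,0],[0,0,2],-0.5]]' 
python3 - <<'E'
from h import *
go(.5245,.0003,.0995,32)
im,d=get_image("side"); P=cloud("side",d); m=(np.hypot(P[...,0]-.5245,P[...,1])<.07)&(d>0)&colmask(im,"orange"); q=P[m]; t=np.percentile(q[:,2],98); print(np.percentile(q[:,2],[2,98]).round(4),fitcirc(q[q[:,2]>t-.012][:,:2]))
cv2.imwrite("pics/s6.png",cv2.resize(im[90:240,210:360,::-1],None,fx=4,fy=4))
E
```

```text
time: 19.55
ee_pos: [0.5222, -0.0026, 0.1827]
tcp_rot: [0.0, 0.962, 0.273, -0.001]
force: [-0.5, 0.2, -2.3]
gripper_width: 0.754
grasp_force: 15.0
time: 20.55
ee_pos: [0.5229, 0.0002, 0.1634]
tcp_rot: [-0.0, 0.961, 0.275, -0.0]
force: [0.8, 0.2, -1.1]
gripper_width: 0.749
grasp_force: 15.0
t 20.55 pos [5.229e-01 2.000e-04 1.634e-01] X 32.0 j7 -1.22 F [ 0.8  0.2 -1.1] w 0.749 tilt 0.02
shift cm [0.14 0.08 6.39] rz -0.001
[0.125  0.1796] [0.5246219  0.00420072 0.03421946]
```

View pics/s6.png

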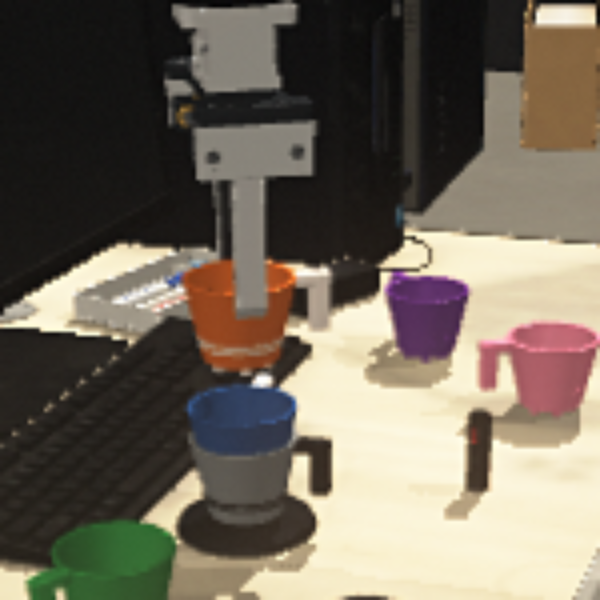

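The orange cup hangs upright above the stack at crop (240,315). I'll lower it to contact and release once.

```bash
python3 -m jog '[[[0,0,0],[0.14,0.08,2],-0.5],[[0,0,0],[0.14,0.08,4],-0.5],[[0,0,0],[0.14,0.08,5],-0.5],[[0,0,0],[0.14,0.08,5.6],-0.5],[[0,0,0],[0.14,0.08,6],-0.5],[[0,0,0],[0.14,0.08,6.3],-0.5],[[0,0,0],[0.14,0.08,6.45],-0.5],[[0,0,0],[0.14,0.08,6.45],-0.5]]' 6
python3 -m jog '[[[0,0,0],[0,0,0],0.65],[[0,0,0],[0,0,0],0.65],[[0,0,0],[0,0,0],-0.5],[[0,0,0],[0,0,0],-0.5],[[0,0,0],[0,0,0],-0.5],[[0,0,0],[0,0,0],-0.5],[[0,0,0],[0,0,0],-0.5],[[0,0,0],[0,0,0],-0.5]]'
cat > oz.py <<'E'
from h import *
go(.5245,.0003,.099,40)
im,d=get_image("side"); P=cloud("side",d); m=(np.hypot(P[...,0]-.5245,P[...,1])<.07)&(d>0)
for c in("orange","blue"): print(c,np.percentile(P[m&colmask(im,c)][:,2],[2,90,98]).round(4))
E
python3 oz.py
```

```text
time: 21.6
ee_pos: [0.5248, 0.0002, 0.0993]
tcp_rot: [0.0, 0.961, 0.275, 0.0]
force: [-0.2, -1.7, -2.1]
gripper_width: 0.75
grasp_force: 6.0
time: 22.6
ee_pos: [0.5245, 0.0003, 0.099]
tcp_rot: [-0.0, 0.961, 0.275, 0.0]
force: [1.3, -1.7, 0.2]
gripper_width: 0.753
grasp_force: 6.0
t 22.6 pos [5.245e-01 3.000e-04 9.900e-02] X 32.0 j7 -1.25 F [ 1.3 -1.7  0.2] w 0.753 tilt 0.01
shift cm [-0. -0.  0.] rz -0.14
orange [0.089  0.1113 0.2135]
blue [0.087  0.0889 0.0889]
```

```bash
sed -i 's/&(d>0)$/\&(d>0)\&(P[...,2]<.14)/' oz.py; python3 oz.py; python3 -m jog '[[[0,0,-0.07],[0,0,0],-0.5],[[0,0,-0.14],[0,0,0],-0.5],[[0,0,-0.14],[0,0,0],0.65],[[0,0,-0.14],[0,0,0],0.65],[[0,0,-0.14],[0,0,0],-0.5],[[0,0,-0.14],[0,0,0],-0.5],[[0,0,-0.14],[0,0,0],-0.5],[[0,0,-0.14],[0,0,0],-0.5]]'; python3 oz.py
```

```text
t 22.65 pos [5.245e-01 3.000e-04 9.900e-02] X 32.0 j7 -1.25 F [ 0.7 -0.7  0.9] w 0.753 tilt 0.01
shift cm [-0. -0.  0.] rz -0.14
orange [0.0889 0.1106 0.1118]
blue [0.0856 0.0892 0.0895]
time: 23.7
ee_pos: [0.5245, 0.0002, 0.099]
tcp_rot: [0.0, 0.94, 0.342, 0.0]
force: [-0.3, -1.6, 0.6]
gripper_width: 0.751
grasp_force: 6.0
t 23.7 pos [5.245e-01 2.000e-04 9.900e-02] X 40.0 j7 -1.13 F [-0.3 -1.6  0.6] w 0.751 tilt 0.0
shift cm [ 0.01 -0.01 -0.  ] rz -0.001
orange [0.0883 0.1105 0.1122]
blue [0.0848 0.0896 0.09  ]
```

The orange rim reads 112 mm, which is home (116.5 mm on the tooth tops). I'll release, back off and verify.

```bash
python3 -m jog '[[[0,0,0],[0,0,0],0.8],[[0,0,0],[0,0,0],1],[[0,0,0],[0,0,-1],1],[[0,0,0],[0,0,-4],1],[[0,0,0],[0,-3,-8],1],[[0,0,0],[0,-8,-10],1],[[0,0,0],[0,-14,-10],1],[[0,0,0],[0,-20,-10],1]]'
python3 -m jog '[[[0,0,0],[0,0,0],1],[[0,0,0],[0,0,0],1],[[0,0,0],[0,0,0],1],[[0,0,0],[0,0,0],1],[[0,0,0],[0,0,0],1],[[0,0,0],[0,0,0],1],[[0,0,0],[0,0,0],1],[[0,0,0],[0,0,0],1]]' | grep force
python3 chk.py orange .112; python3 oz.py; python3 - <<'E'
import cv2,numpy as np
a=cv2.imread("pics/top_orange.png");b=cv2.imread("pics/side_orange.png")
cv2.imwrite("pics/f.png",np.hstack([a[180:480,200:600],b[100:400,200:600]]))
E
```

```text
time: 24.75
ee_pos: [0.3949, 0.1548, 0.2]
tcp_rot: [0.0, 0.94, 0.342, 0.001]
force: [0.8, 1.2, 0.9]
gripper_width: 0.996
grasp_force: 0.0
force: [-0.2, 0.0, 1.6]
grasp_force: 0.0
top 334 [0.111 0.113] [0.5256 0.0018 0.0341]
  handle 33 -140.0 [0.1092 0.1113]
side 397 [0.1103 0.1111] [0.5271 0.0035 0.0343]
  handle 36 -143.7 [0.103  0.1093]
t 25.85 pos [0.396  0.1536 0.199 ] X 40.0 j7 -1.41 F [ 0.6 -0.1 -0.3] w 0.999 tilt 0.0
shift cm [-0. 20. 10.] rz -0.0
orange [0.0886 0.1102 0.1111]
blue [0.0872 0.0893 0.0896]
```

View pics/f.png

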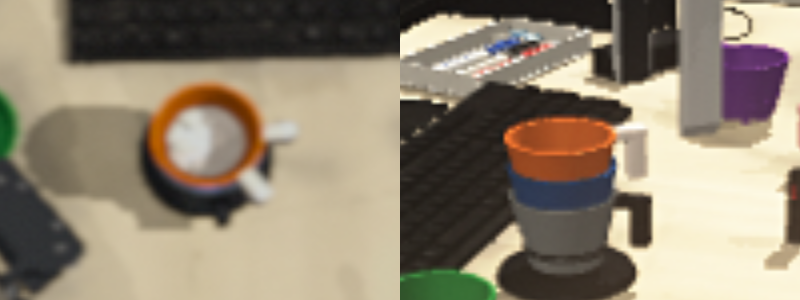

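The stack stands upright. The rims are at about 68, 90 and 112 mm. The orange handle is at −140°, 60° from the blue one at −80°. The arm is clear of everything.

```bash
python3 -c "
from cell import hand_in
print(hand_in())"
```

```text
the job is handed in; nothing more can be done
None
```

I handed the job in at about 26 s: by camera, the blue cup is home in the grey and the orange home in the blue, with handles about 90° and 60° from the cup below, and I moved none of the glue stick, clip case or stamp; the hand-in gave no verdict.

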